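# Kit the stand tray: base plate under pipe post

## Robot

A 6-joint arm with a two-finger parallel gripper is mounted at the origin on the work surface. World frame = base frame: x ahead of the robot, y to its left, z up, the work surface at z = 0. Lengths are in mm, angles in rad, forces in N, time in s.
With the tool pointing down it reaches from about 350 to 975 mm from the base axis. Payload 7.1 kg.
Tool frame: the origin (TCP) lies at the very end of the fingers, on their centre line; the grasp point (between the pads) lies 19 mm behind it; z points along the fingers, y is the direction in which the jaws open and shut (so a half turn about z gives the same grasp; the last joint's range is limited). The gripper opens to 88 mm and grips with 3 to 60 N. Pads are 20 mm wide; open, the fingers measure 115 mm over their backs; the gripper's body (75 mm by 178 mm) begins 61 mm behind the grasp point.
Start: joints at [-1.173, 0.423, 1.63, -0, 1.089, -0.019], TCP at [253.038, -571.469, 222.675] pointing down, gripper open.
Joint ranges: [-3, 3], [-0.9, 2.11], [0.09, 2.58], [-1.31, 4.45], [0.11, 2.69], [-2.54, 2.54]. Speed limits (rad/s): [2.39, 2.39, 3.01, 3.14, 3.14, 3.14].

## Interface

Orientations are given as a rotation vector (axis times angle).
In Python, from workcell import monitor, vision, order, find_in, regions_of, place_of gives the robot as it stands. The module is installed in compiled form; this text tells all that it offers.
- The arm moves only by the tool carry_out, never from a script. Its argument "targets" is a list of rows, each a list of 3 entries, a list of its own where there are three numbers: the turn, a rotation vector about the world's x, y, z in degrees, then the shift along the world's x, y, z in mm, then the finger opening in mm, from 0 to 87.8. In form: [[[rx, ry, rz], [x, y, z], hand], ...]. A call has 1 to 10 rows; each row is the pose to reach, as a shift and turn from the pose commanded when the call began; what a row does not reach only later rows make up. A row lasts 1/12 s, in which the tool goes at most 41.7 mm and 7.16 degrees, less where a joint would pass 70% of its speed; a pose out of reach is approached as far as the arm can. A call with a gripper value outside its range is refused whole. The fingers move at their own pace and stop on an object; the grip force is fixed at half the most. Time passes only in rows, so rows that repeat a pose let the fingers close. It gives the time, the measured TCP pose, the force and the opening at its end, in the units of the state.
- monitor.get_obs(): the state, without advancing time (a new reading comes with each control period).
- vision.get_image(name): name is "side" or "top" or "wrist"; returns the picture (480x640x3 uint8, red, green, blue); there is no depth.
- vision.camera_model(name): a dict with "K" (3x3 intrinsics, pixels), "dist" ([k1, k2, p1, p2, k3] as OpenCV has them; the pictures are not rectified), "rvec" (rotation vector, rad) and "tvec" (3), from world to camera coordinates, as OpenCV has them. Camera axes: x right, y down, z forward; pixel columns grow to the right and rows downward; lengths in mm; the calibration is good to about 2 mm. A picture is of the moment at which its call begins: read the wrist's pose just before it. camera_model takes no time and is no camera call; for the wrist camera it gives the pose at the moment of the call.
- order.close_job(): hands the job in, once; it reports no verdict.
Trained networks look in the newest picture that a camera, given by its name, has taken for a name from the list of things; names that differ only in an ending like _2 or _b are one class to them, and where a whole thing is asked for, a point or a joint stands for the part that bears it (a point fixed in the world has none). Each returns a list of dicts, best first, with "confidence" (0 to 1); they miss things now and then, are a little off and sometimes report something else, mostly with a low value. They report only what shows in the picture. A call takes as long as a camera call. They do not tell look-alikes from the thing itself.
- find_in(query, camera): "point" ([x, y, z] in mm, in the coordinates of the camera as it stood for that picture, good to about 4 mm: the middle of the surface that is visible of it).
- regions_of(query, camera): "mask" (480x640 bool, what is visible of it).
- place_of(query, camera): "point" ([x, y, z] in mm, in the coordinates of the camera as it stood for that picture, good to about 4 mm: a listed point, or the origin of a listed thing).
The state is a dict: "t": time; "qpos": joint angles; "qvel": joint speeds; "joint_torque": joint torques, N m; "ee_pos": TCP position; "orientation": TCP orientation; "ft_force": force on the tool from outside, world axes, zero at the start; "moment": the same for the moment, N m; "width": finger opening in mm.
Only numpy, scipy, OpenCV 4.12 (cv2) and the standard library are available. Lean on these libraries where they do the work, as an engineer would, in place of code of your own. Each camera call takes 0.05 s, during which the arm holds its last target.

## Task

Kit the tray for the next weld-up: lay the rectangular base plate flat in the empty rectangular nest of the tray, between the four corner lugs and square with them, and then, with the plate in, stand the footed pipe post upright, foot down, on the middle of that plate. Set both parts down rather than dropping them.

Things in the scene. Friction and masses are not known exactly. Their poses are not given: they have to be found in the camera images.
- base_plate: Rectangular dark steel base plate: 50 mm (its x) by 110 mm (its y), 12 mm thick, 0.5 kg, a dark bolt hole of 11 mm near each short edge. Starts flat on the work surface (height 0). Origin: centre of its underside, z up. Either way round will do. Not wanted: a narrow flat bar (25 by 130 mm, no holes) and a round disc (68 mm across) lying nearby.
- post: Bare steel pipe, 34 mm outside diameter, 70 mm long, on a round foot of 46 mm diameter, 8 mm thick; 78 mm high in all, 0.32 kg. Starts standing on its foot on the work surface. Origin: centre of the foot's underside, z up the pipe; yaw does not matter. Not wanted: a plain pipe offcut of the same diameter, 55 mm high, without a foot, standing nearby.
- tray: Fixed shallow sheet-metal tray, 150 mm (its x) by 230 mm (its y), floor 4 mm above the work surface, rim 10 mm above it. Origin: centre of its underside, z up. It has two nests: the empty rectangular one 35 mm to -y of its centre, and a round one 76 mm to +y, already filled with a fixed disc.
- nest (a point): Centre of the empty nest, on the tray's floor, 4 mm above the work surface; axes as the tray's, y along the nest's long side. Inside 70 mm (x) by 130 mm (y), marked by four L-shaped corner lugs, 8 mm high, 5 mm thick. Its long sides are open for 86 mm between the lugs, with flat floor on to the rim, so fingers fit down beside the plate.
Mind the look-alikes: they are no part of the job. Leave any pink or yellow look-alike of the post alone.

How it is judged (in metres and radians):
On the way:
1. the base plate lies flat in the nest, let go, while the post is still clear of it (horizontal distance between base_plate and nest below 0.015 m and z of base_plate in the frame of nest below 0.004 m and angle between base_plate's own z axis and vertical below 0.06 rad and angle between the y axis of base_plate and the y axis of nest, either way round below 0.26 rad and horizontal distance between post and base_plate above 0.08 m and contact force between the fingers and base_plate below 0.05 N and linear speed of base_plate below 0.02 m/s), for 0.2 s.
At the end, for the whole second after the job is handed in: The base plate lies flat on the tray's floor in the nest (centre within 15 mm of the nest's centre, long side within 15 degrees of the nest's, either way round), and the post stands upright on it, foot down (within 6 degrees of upright, centre within 15 mm of the plate's centre), both at rest (horizontal distance between base_plate and nest below 0.015 m and z of base_plate in the frame of nest below 0.004 m and angle between base_plate's own z axis and vertical below 0.06 rad and angle between the y axis of base_plate and the y axis of nest, either way round below 0.26 rad and horizontal distance between post and base_plate below 0.015 m and z of post in the frame of base_plate between 0.009 and 0.016 m and angle between post's own z axis and vertical below 0.1 rad and linear speed of each of post, base_plate below 0.02 m/s); the robot touches nothing.
It fails at once if the base plate is dropped (falls freely by more than about 2 cm) (contact force between the fingers and base_plate below 0.05 N and contact force between base_plate and anything else below 0.05 N and linear speed of base_plate above 0.6 m/s).
It fails at once if the post is dropped (falls freely by more than about 2 cm) (contact force between the fingers and post below 0.05 N and contact force between post and anything else below 0.05 N and linear speed of post above 0.6 m/s).
It also fails if it takes over 61 s, if anything falls off the work surface, if the arm or the gripper's body presses on something with over 40 N, if the wrist force passes 120 N, or if a joint passes its speed limit or range.

## Working session

There is one attempt and no reset: what is moved stays moved. The work goes in short steps, Python scripts to look and compute and a tool call to move; the robot and the scene stay as the last step left them, time stands still between calls to the robot, and variables do not carry over. Pictures are saved under pics/ and viewed, and the job is handed in when it is done.

Besides the shell and the picture viewer there is one more tool, called after "Call:" by a JSON object that holds its "op" and its "data". carry_out: Moves the arm, as the interface text tells. Its arguments: {"type":"object","properties":{"targets":{"type":"array","items":{"type":"array"}}},"required":["targets"]}

```bash
mkdir -p pics
cat > h.py <<'E'
import numpy as np, cv2
from workcell import monitor, vision, order, find_in, regions_of, place_of
def save(cam,name):
    im=vision.get_image(cam); cv2.imwrite(f'pics/{name}.png',im[:,:,::-1]); return im
def c2w(m,p):
    R=cv2.Rodrigues(np.array(m['rvec'],float))[0]; return R.T@(np.array(p,float)-np.array(m['tvec'],float).ravel())
def pix2plane(m,uv,z):
    K=np.array(m['K'],float);uv=np.array(uv,float).reshape(-1,1,2)
    n=cv2.undistortPoints(uv,K,np.array(m['dist'],float)).reshape(-1,2)
    R=cv2.Rodrigues(np.array(m['rvec'],float))[0]; c=-R.T@np.array(m['tvec'],float).ravel()
    d=np.c_[n,np.ones(len(n))]@R
    return c+d*((z-c[2])/d[:,2])[:,None]
def w2pix(m,P):
    return cv2.projectPoints(np.array(P,float).reshape(-1,1,3),np.array(m['rvec'],float),np.array(m['tvec'],float),np.array(m['K'],float),np.array(m['dist'],float))[0].reshape(-1,2)
E
python3 - <<'E'
from h import *
np.set_printoptions(precision=2,suppress=True)
o=monitor.get_obs();print(o)
for c in ['top','side','wrist']:
    m=vision.camera_model(c); save(c,c+'0')
    print(c,m)
    for q in ['base_plate','post','tray','nest']:
        try:
            print(q,[(c2w(m,r['point']).round(1),round(r['confidence'],2)) for r in place_of(q,c)])
        except Exception as e: print(q,e)
E
```

```text
{'t': 0.0, 'qpos': array([-1.17,  0.42,  1.63, -0.  ,  1.09, -0.02]), 'qvel': array([-0.,  0., -0., -0.,  0.,  0.]), 'joint_torque': array([ -0.  , -54.46, -27.37,   0.06,   0.02,  -0.  ]), 'ee_pos': array([ 252.82, -570.97,  221.9 ]), 'orientation': array([-3.07, -0.65,  0.  ]), 'ft_force': array([0.12, 0.91, 0.03]), 'moment': array([-0.01,  0.03,  0.02]), 'width': 87.83777512833821}
top {'K': array([[573.17,   0.  , 319.65],
       [  0.  , 573.17, 251.78],
       [  0.  ,   0.  ,   1.  ]]), 'dist': array([-0.18,  0.  ,  0.  ,  0.  ,  0.  ]), 'rvec': array([ 2.16, -2.16,  0.13]), 'tvec': array([-84.22, 567.25, 902.94])}
base_plate [(array([ 462.2, -292. ,    3. ]), 0.68)]
post [(array([ 572.4, -199.6,    0.8]), 0.82), (array([ 679.8, -343.5,   -2.7]), 0.76), (array([ 596.3, -286.7,    2.9]), 0.6), (array([ 697.4, -261.1,   -2.5]), 0.59), (array([535.7, 143.9,   8.1]), 0.5)]
tray [(array([549.8, 177.1,  -0.3]), 0.76)]
nest [(array([531.3, 143.7,   5.3]), 0.59)]
side {'K': array([[522.83,   0.  , 318.53],
       [  0.  , 522.83, 246.16],
       [  0.  ,   0.  ,   1.  ]]), 'dist': array([0.02, 0.  , 0.  , 0.  , 0.  ]), 'rvec': array([ 0.33, -2.86,  1.08]), 'tvec': array([539.89, 199.27, 781.65])}
base_plate [(array([ 457.4, -293.9,   -0.9]), 0.91)]
post [(array([ 593.9, -288.1,    1.7]), 0.69), (array([ 695.5, -261.2,   -1.9]), 0.68), (array([ 562.5, -198.9,    3.1]), 0.66)]
tray [(array([540.4, 176.8,   4.3]), 0.72)]
nest [(array([536.4, 137.5,   5.6]), 0.62)]
wrist {'K': array([[344.34,   0.  , 315.8 ],
       [  0.  , 344.34, 245.93],
       [  0.  ,   0.  ,   1.  ]]), 'dist': array([-0.03,  0.  ,  0.  ,  0.  ,  0.  ]), 'rvec': array([-2.42,  1.57,  0.24]), 'tvec': array([-624.95,  -35.63,  391.71])}
base_plate []
post []
tray []
nest []
```

View pics/top0.png

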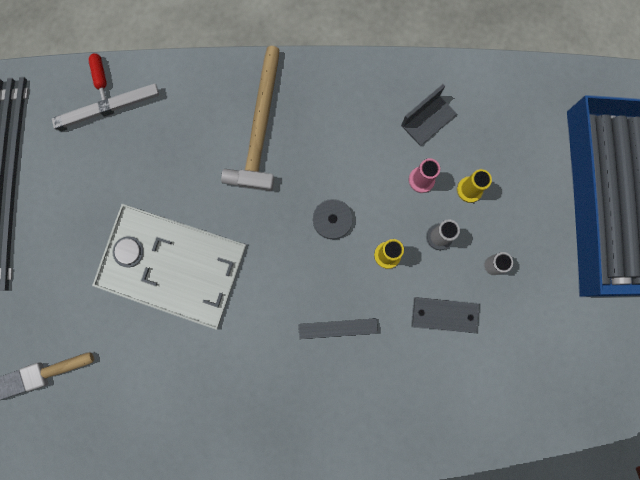

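View pics/side0.png

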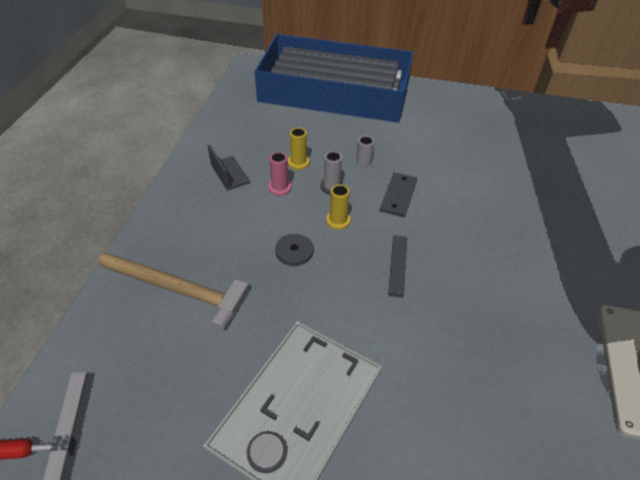

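View pics/wrist0.png

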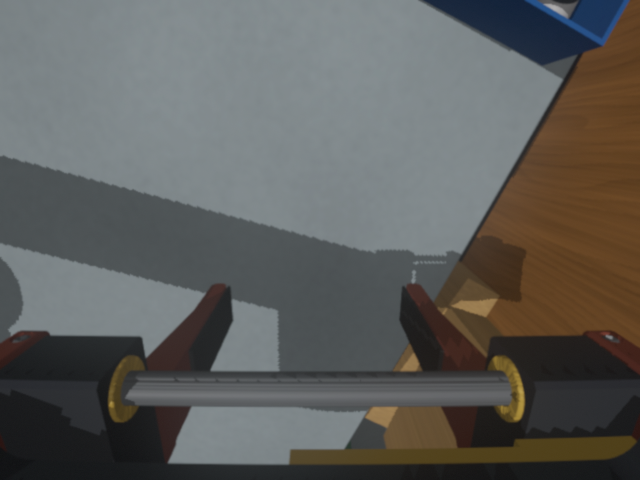

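The top view shows the plate with two holes at (446,315) and the grey footed post at (441,236). The offcut is at (500,264) and the tray at (170,266), with its empty nest to the right of the disc. Next I measure the poses from both views.

Run:
```python
from h import *
np.set_printoptions(precision=1,suppress=True)
for c in ['top','side']:
    m=vision.camera_model(c); im=vision.get_image(c)
    for q,z in [('base_plate',12),('tray',10)]:
        r=regions_of(q,c)
        for k in r[:2]:
            mk=k['mask'].astype(np.uint8)
            cn=max(cv2.findContours(mk,cv2.RETR_EXTERNAL,cv2.CHAIN_APPROX_NONE)[0],key=cv2.contourArea)
            P=pix2plane(m,cn.reshape(-1,2),z)[:,:2].astype(np.float32)
            rc=cv2.minAreaRect(P); b=cv2.boxPoints(rc)
            e=[b[1]-b[0],b[2]-b[1]]; l=max(e,key=np.linalg.norm)
            print(c,q,round(k['confidence'],2),'ctr',np.array(rc[0]),'size',np.array(rc[1]),'yaw',np.degrees(np.arctan2(l[1],l[0]))%180, mk.sum(), cn.reshape(-1,2).mean(0))
    # holes
    g=cv2.cvtColor(im,cv2.COLOR_RGB2GRAY)
    x0,y0,x1,y1=(405,290,490,340) if c=='top' else (370,165,430,225)
    cv2.imwrite(f'pics/{c}_plate.png',cv2.resize(im[y0:y1,x0:x1,::-1],None,fx=8,fy=8,interpolation=cv2.INTER_CUBIC))
    x0,y0,x1,y1=(85,195,255,335) if c=='top' else (200,310,390,480)
    cv2.imwrite(f'pics/{c}_tray.png',cv2.resize(im[y0:y1,x0:x1,::-1],None,fx=4 if c=='top' else 3.5,fy=4 if c=='top' else 3.5,interpolation=cv2.INTER_CUBIC))
    x0,y0,x1,y1=(400,200,480,260) if c=='top' else (300,130,380,210)
    cv2.imwrite(f'pics/{c}_post.png',cv2.resize(im[y0:y1,x0:x1,::-1],None,fx=7,fy=7,interpolation=cv2.INTER_CUBIC))
```

```text
top base_plate 0.6 ctr [ 463.2 -294.4] size [113.7  52.7] yaw 84.35184 1986 [444.5 314.9]
top tray 0.78 ctr [547.8 173.5] size [232.9 151.7] yaw 71.82617 11620 [169.7 265.9]
side base_plate 0.87 ctr [ 460.6 -287.4] size [123.1  52.9] yaw 84.97414 1110 [398.  195.3]
side tray 0.86 ctr [544.6 173.9] size [231.9 152.2] yaw 71.891014 16146 [295.3 409.7]
```

View pics/top_tray.png

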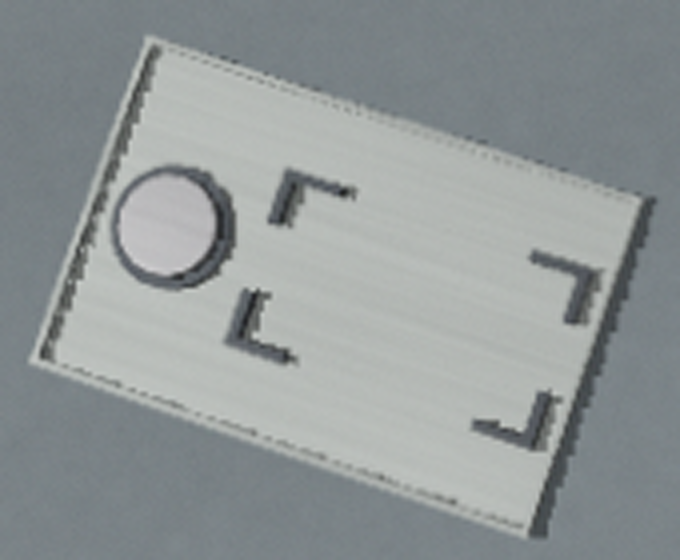

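View pics/top_post.png

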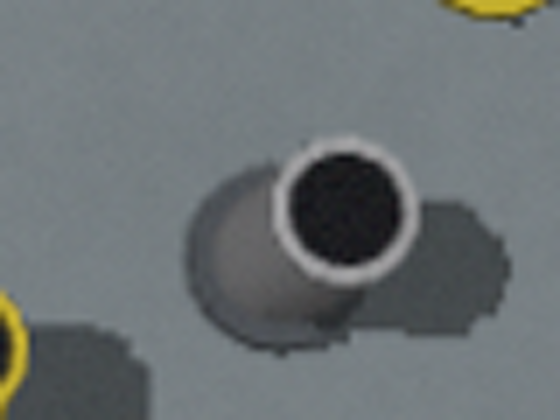

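View pics/top_plate.png

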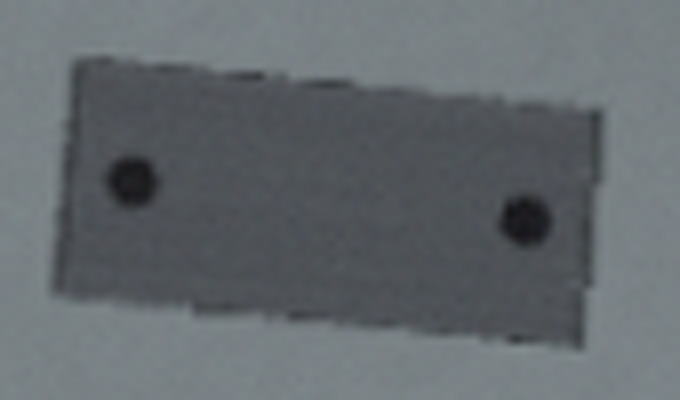

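View pics/side_tray.png

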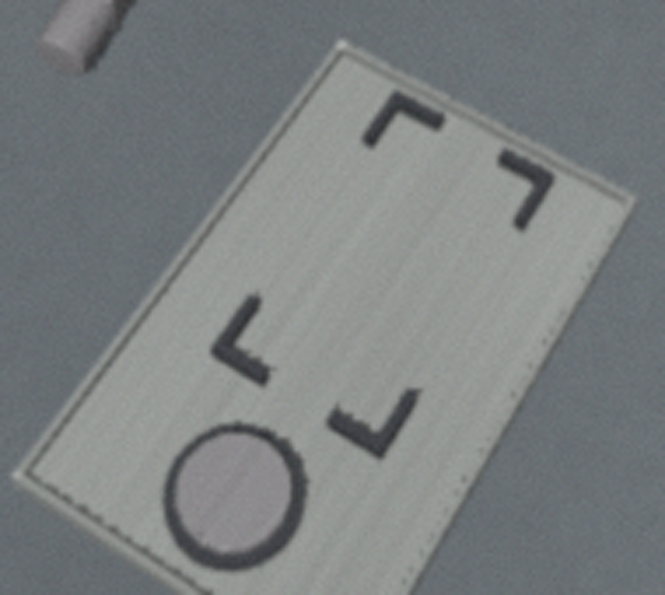

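View pics/side_plate.png

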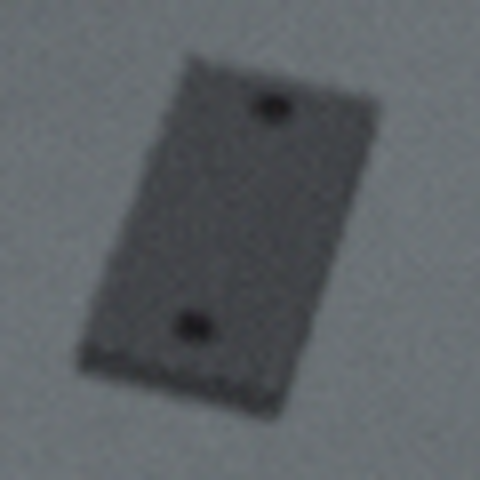

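View pics/side_post.png

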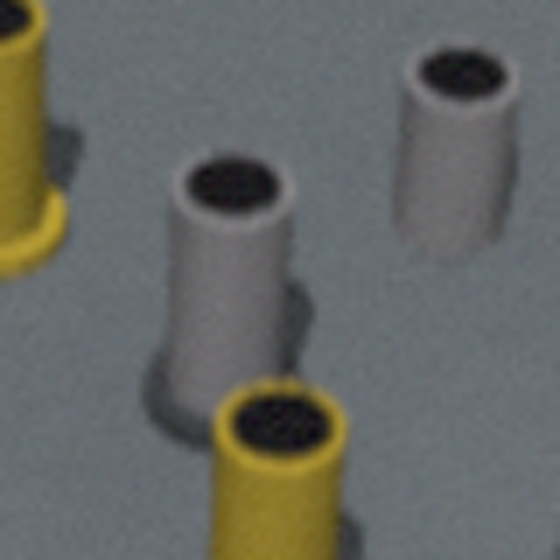

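The crops resolve the bolt holes, post rim and lug corners, so I triangulate those from both views.

Run:
```python
from h import *
np.set_printoptions(precision=1,suppress=True)
mt,ms=vision.camera_model('top'),vision.camera_model('side')
def un(p,o,s): return np.array(o)+(np.array(p,float)+.5)/s-.5
def tri(a,b):
    Ps=[];ns=[]
    for m,p in((mt,a),(ms,b)):
        R=cv2.Rodrigues(m['rvec'])[0];Ps.append(np.c_[R,m['tvec']])
        ns.append(cv2.undistortPoints(np.array(p,float).reshape(-1,1,2),m['K'],m['dist']).reshape(-1,2).T)
    X=cv2.triangulatePoints(Ps[0],Ps[1],ns[0],ns[1]);return (X[:3]/X[3]).T
def rep(n,a,b,z):
    X=tri(a,b);A=pix2plane(mt,a,z);B=pix2plane(ms,b,z)
    print(n);print(np.c_[X,A[:,:2],B[:,:2]])
    for nm,Y in(('tri',X),('top',A),('side',B)):
        print(nm,'mean',Y.mean(0),end=' ')
        if len(Y)==2: d=Y[0]-Y[1]
        elif len(Y)==4: d=(Y[0]+Y[3]-Y[1]-Y[2])/2
        else: print();continue
        print('yaw',np.degrees(np.arctan2(d[1],d[0])),'len',np.linalg.norm(d))
rep('holes',un([(132,182),(525,222)],(405,290),8),un([(194,327),(272,107)],(370,165),8),12)
rep('post',un([(346,210)],(400,200),7),un([(235,185)],(300,130),7),78)
rep('lugs',un([(290,170),(600,268),(540,450),(228,342)],(85,195),4),un([(380,458),(552,178),(398,93),(212,352)],(200,310),3.5),12)
print('order check')
X=un([(290,170),(600,268),(540,450),(228,342)],(85,195),4);print(pix2plane(mt,X,12))
Y=un([(398,93),(552,178),(380,458),(212,352)],(200,310),3.5);print(pix2plane(ms,Y,12))
```

```text
holes
[[ 466.6 -253.3   13.4  468.3 -253.6  464.9 -254.7]
 [ 457.6 -336.8   13.3  459.1 -337.2  456.1 -338.2]]
tri mean [ 462.1 -295.    13.3] yaw 83.89222690158311 len 83.91762801040511
top mean [ 463.7 -295.4   12. ] yaw 83.76251807531682 len 84.0637773061705
side mean [ 460.5 -296.5   12. ] yaw 84.0208098604346 len 84.01436159277839
post
[[ 595.1 -288.9   79.7  597.3 -289.2  593.6 -290.7]]
tri mean [ 595.1 -288.9   79.7] 
top mean [ 597.3 -289.2   78. ] 
side mean [ 593.6 -290.7   78. ] 
lugs
[[563.  205.3 -23.4 595.3 192.8 517.8 220.5]
 [518.8  66.5 -18.7 553.4  58.3 474.7  87.8]
 [511.5  81.7  50.3 477.1  82.4 548.   62.5]
 [552.6 210.8  56.5 521.7 217.5 592.5 195. ]]
tri mean [536.5 141.1  16.2] yaw 72.34292585722963 len 140.51431232975833
top mean [536.9 137.8  12. ] yaw 72.20907688277752 len 141.5463111847228
side mean [533.3 141.4  12. ] yaw 71.73294877251787 len 139.6361489762851
order check
[[595.3 192.8  12. ]
 [553.4  58.3  12. ]
 [477.1  82.4  12. ]
 [521.7 217.5  12. ]]
[[548.   62.5  12. ]
 [474.7  87.8  12. ]
 [517.8 220.5  12. ]
 [592.5 195.   12. ]]
```

Call:
{"op": "carry_out", "data": {"targets": [[[0, 0, 60], [209, 276, -70], 87.8], [[0, 0, 60], [209, 276, -70], 87.8], [[0, 0, 60], [209, 276, -70], 87.8], [[0, 0, 60], [209, 276, -70], 87.8], [[0, 0, 60], [209, 276, -70], 87.8], [[0, 0, 60], [209, 276, -70], 87.8], [[0, 0, 60], [209, 276, -70], 87.8], [[0, 0, 60], [209, 276, -70], 87.8], [[0, 0, 60], [209, 276, -70], 87.8], [[0, 0, 60], [209, 276, -70], 87.8]]}}

```text
t: 1.88
ee_pos: [463.7, -292.1, 151.8]
orientation: [-2.329, -2.106, -0.0]
ft_force: [0.8, -0.3, 0.7]
width: 87.9
```

Call:
{"op": "carry_out", "data": {"targets": [[[0, 0, 0], [0, 0, 0], 87.8], [[0, 0, 0], [0, 0, 0], 87.8], [[0, 0, 0], [0, 0, 0], 87.8]]}}

```text
t: 2.13
ee_pos: [461.6, -296.6, 153.0]
orientation: [2.339, 2.097, -0.0]
ft_force: [-0.6, -0.1, -0.3]
width: 88.1
```

Run:
```python
from h import *
np.set_printoptions(precision=2,suppress=True)
o=monitor.get_obs();print(o['ee_pos'],o['orientation'],o['qpos'],o['width'])
R=cv2.Rodrigues(o['orientation'])[0];print(R,np.degrees(np.arctan2(R[1,1],R[0,1])))
m=vision.camera_model('wrist');save('wrist','w1')
for q in ['base_plate','post']:
    print(q,[(c2w(m,r['point']).round(1),round(r['confidence'],2)) for r in place_of(q,'wrist')])
for r in regions_of('base_plate','wrist')[:1]:
    cn=max(cv2.findContours(r['mask'].astype(np.uint8),0,cv2.CHAIN_APPROX_NONE)[0],key=cv2.contourArea)
    rc=cv2.minAreaRect(pix2plane(m,cn.reshape(-1,2),12)[:,:2].astype(np.float32));print(rc)
```

```text
[ 461.58 -296.62  153.02] [ 2.34  2.1  -0.  ] [-0.59  0.41  1.85 -0.    0.88 -0.48] 88.08496063248977
[[ 0.11  0.99  0.  ]
 [ 0.99 -0.11 -0.  ]
 [-0.    0.   -1.  ]] -6.241714784382625
base_plate [(array([ 457.1, -298.2,   -1.3]), 0.88)]
post [(array([ 562.4, -199.2,    1.6]), 0.81), (array([ 692.8, -264. ,   -0. ]), 0.8), (array([ 592.4, -290.9,    2.1]), 0.71), (array([ 676.4, -347.3,   -2.8]), 0.62)]
((460.85638427734375, -295.77532958984375), (109.06220245361328, 49.95778274536133), 83.75171661376953)
```

View pics/w1.png

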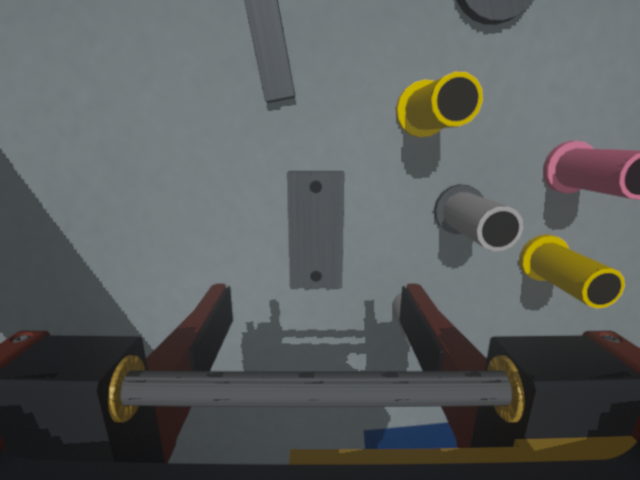

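The wrist view agrees: the plate is between the finger lines and square with the jaws (320,230), at (461,-296), yaw 83.8. Descending.

Call:
{"op": "carry_out", "data": {"targets": [[[0, 0, 0], [-1, 0, -40], 87.8], [[0, 0, 0], [-1, 0, -80], 87.8], [[0, 0, 0], [-1, 0, -110], 87.8], [[0, 0, 0], [-1, 0, -130], 87.8], [[0, 0, 0], [-1, 0, -140], 87.8], [[0, 0, 0], [-1, 0, -145], 87.8], [[0, 0, 0], [-1, 0, -149], 87.8], [[0, 0, 0], [-1, 0, -149], 87.8], [[0, 0, 0], [-1, 0, -149], 87.8]]}}

```text
t: 3.08
ee_pos: [461.7, -296.0, 4.7]
orientation: [2.336, 2.098, 0.001]
ft_force: [0.7, 0.9, 1.2]
width: 87.6
```

Call:
{"op": "carry_out", "data": {"targets": [[[0, 0, 0], [0, 0, 0], 40], [[0, 0, 0], [0, 0, 0], 40], [[0, 0, 0], [0, 0, 0], 40], [[0, 0, 0], [0, 0, 0], 40], [[0, 0, 0], [0, 0, 0], 40], [[0, 0, 0], [0, 0, 0], 40], [[0, 0, 0], [0, 0, 0], 40], [[0, 0, 0], [0, 0, 0], 40]]}}

```text
t: 3.75
ee_pos: [461.2, -295.5, 3.8]
orientation: [2.337, 2.099, 0.0]
ft_force: [0.1, 0.6, 1.5]
width: 49.5
```

Call:
{"op": "carry_out", "data": {"targets": [[[0, 0, 0], [0, 0, 10], 40], [[0, 0, 0], [0, 0, 30], 40], [[0, 0, 0], [0, 0, 60], 40], [[0, 0, 0], [0, 0, 95], 40], [[0, 0, 0], [0, 0, 120], 40], [[0, 0, 0], [0, 0, 120], 40], [[0, 0, 0], [0, 0, 120], 40]]}}

```text
t: 4.33
ee_pos: [461.3, -295.6, 124.5]
orientation: [2.335, 2.098, 0.001]
ft_force: [-0.3, 0.5, -5.9]
width: 49.6
```

Run:
```python
from h import *
save('wrist','w2');save('side','s2')
```

```text
(no output)
```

View pics/w2.png

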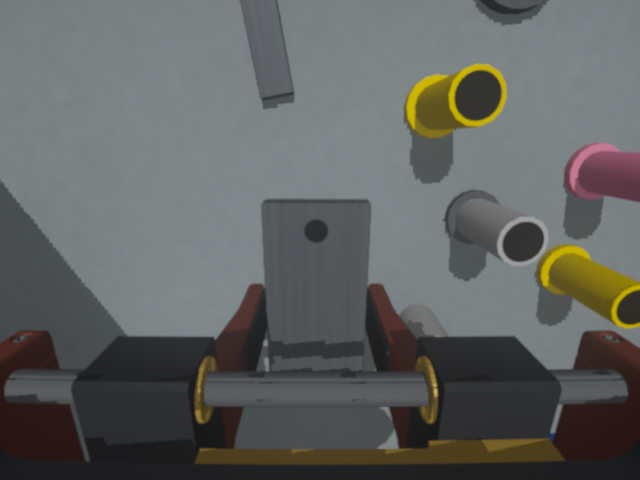

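View pics/s2.png

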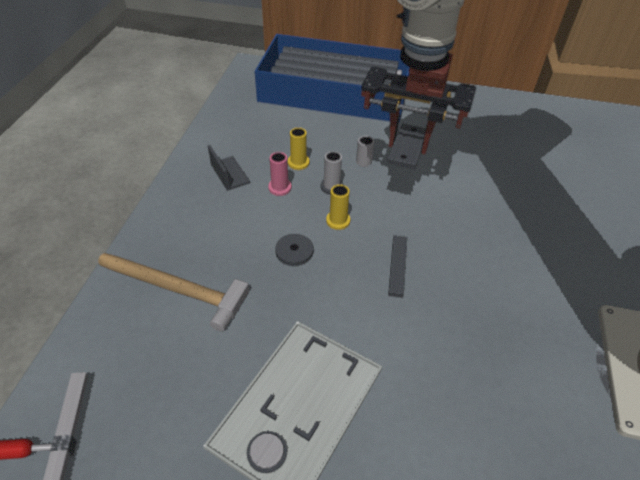

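The plate is held flat and square, edges parallel to the fingers (262–370, 200). Carrying it to above the nest.

Call:
{"op": "carry_out", "data": {"targets": [[[0, 0, 0], [2, 10, 0], 40], [[0, 0, -1], [6, 30, 0], 40], [[0, 0, -2], [10, 55, 0], 40], [[0, 0, -3], [14, 82, 0], 40], [[0, 0, -4], [19, 110, 0], 40], [[0, 0, -5], [24, 138, 0], 40], [[0, 0, -6], [28, 166, 0], 40], [[0, 0, -7], [33, 194, 0], 40], [[0, 0, -8], [38, 222, 0], 40], [[0, 0, -9], [43, 250, 0], 40]]}}

```text
t: 5.27
ee_pos: [502.6, -43.3, 121.9]
orientation: [-2.493, -1.907, 0.004]
ft_force: [-0.0, 0.2, -5.5]
width: 49.6
```

Call:
{"op": "carry_out", "data": {"targets": [[[0, 0, -1], [5, 28, 0], 40], [[0, 0, -2], [10, 56, 0], 40], [[0, 0, -3], [14, 84, 0], 40], [[0, 0, -3], [19, 112, 0], 40], [[0, 0, -3], [24, 138, 0], 40], [[0, 0, -3], [28, 160, 0], 40], [[0, 0, -3], [30, 176, 0], 40], [[0, 0, -3], [31, 185, 0], 40], [[0, 0, -3], [31, 185, 0], 40], [[0, 0, -3], [31, 185, 0], 40]]}}

```text
t: 6.1
ee_pos: [533.9, 139.5, 122.5]
orientation: [-2.542, -1.845, 0.004]
ft_force: [0.3, 0.1, -4.9]
width: 49.6
```

Run:
```python
from h import *
np.set_printoptions(precision=2,suppress=True)
o=monitor.get_obs();print(o['ee_pos'],o['qpos'])
R=cv2.Rodrigues(o['orientation'])[0];print(np.degrees(np.arctan2(R[1,1],R[0,1])))
m=vision.camera_model('wrist');save('wrist','w3')
print([(c2w(m,r['point']).round(1),round(r['confidence'],2)) for r in place_of('nest','wrist')])
print([(c2w(m,r['point']).round(1),round(r['confidence'],2)) for r in place_of('base_plate','wrist')])
```

```text
[533.91 139.48 122.52] [ 0.23  0.46  1.86 -0.    0.83  0.55]
-18.054591094877907
[]
[(array([529.3, 138. , 118.5]), 0.75)]
```

View pics/w3.png

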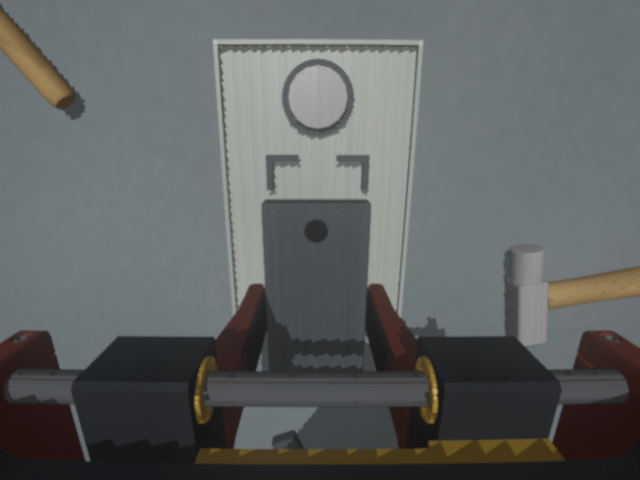

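Run:
```python
from h import *
np.set_printoptions(precision=1,suppress=True)
m=vision.camera_model('wrist')
A=pix2plane(m,[(266,155.5),(369,155.5)],12);print(A)
u=np.array([np.cos(np.radians(72)),np.sin(np.radians(72))])
print('nest from lugs',A[:,:2].mean(0)-70*u)
B=pix2plane(m,[(214,40),(422,40.5)],10);print(B,'nest from tray edge',B[:,:2].mean(0)-150*u, np.degrees(np.arctan2(*(B[1]-B[0])[[1,0]])))
C=pix2plane(m,[(318,97)],10);print('disc->nest',C[0,:2]-111*u)
H=pix2plane(m,[(263,201),(370,201),(316,231)],134);print('plate far edge',H, 'ctr from edge',H[:2,:2].mean(0)-55*u,'from hole',H[2,:2]-42*u)
```

```text
[[519.4 216.7  12. ]
 [594.9 191.9  12. ]]
nest from lugs [535.5 137.7]
[[511.9 304.   10. ]
 [653.2 257.2  10. ]] nest from tray edge [536.2 138. ] -18.328194706919334
disc->nest [536.3 138.7]
plate far edge [[529.2 198.2 134. ]
 [574.3 183.4 134. ]
 [547.2 177.8 134. ]] ctr from edge [534.7 138.5] from hole [534.2 137.8]
```

Call:
{"op": "carry_out", "data": {"targets": [[[0, 0, 0], [1, 0, -15], 40], [[0, 0, 0], [1, 0, -40], 40], [[0, 0, 0], [1, 0, -65], 40], [[0, 0, 0], [1, 0, -85], 40], [[0, 0, 0], [1, 0, -98], 40], [[0, 0, 0], [1, 0, -105], 40], [[0, 0, 0], [1, 0, -109], 40], [[0, 0, 0], [1, 0, -111], 40], [[0, 0, 0], [1, 0, -112], 40], [[0, 0, 0], [1, 0, -112], 40]]}}

```text
t: 7.08
ee_pos: [536.7, 139.6, 12.4]
orientation: [2.543, 1.844, 0.002]
ft_force: [0.2, -0.4, -5.0]
width: 49.5
```

Call:
{"op": "carry_out", "data": {"targets": [[[0, 0, 0], [0, 0, -1], 40], [[0, 0, 0], [0, 0, -2], 40], [[0, 0, 0], [0, 0, -3], 40], [[0, 0, 0], [0, 0, -3.5], 40], [[0, 0, 0], [0, 0, -3.5], 40], [[0, 0, 0], [0, 0, -3.5], 40]]}}

```text
t: 7.58
ee_pos: [536.0, 139.6, 8.2]
orientation: [-2.543, -1.844, 0.0]
ft_force: [-0.0, 0.4, -5.5]
width: 49.8
```

Not yet in contact, so I lower it in half-millimetre steps.

Call:
{"op": "carry_out", "data": {"targets": [[[0, 0, 0], [0, 0, -0.5], 40], [[0, 0, 0], [0, 0, -0.5], 40], [[0, 0, 0], [0, 0, -1], 40], [[0, 0, 0], [0, 0, -1], 40]]}}

```text
t: 7.92
ee_pos: [536.1, 139.6, 7.8]
orientation: [2.543, 1.844, 0.0]
ft_force: [-2.7, -0.9, 3.0]
width: 49.5
```

Contact felt (weight off, +3 N). Releasing and rising straight up.

Call:
{"op": "carry_out", "data": {"targets": [[[0, 0, 0], [0, 0, 0], 80], [[0, 0, 0], [0, 0, 0], 80], [[0, 0, 0], [0, 0, 0], 80], [[0, 0, 0], [0, 0, 0], 80], [[0, 0, 0], [0, 0, 0], 80], [[0, 0, 0], [0, 0, 0], 80], [[0, 0, 0], [0, 0, 0], 80]]}}

```text
t: 8.5
ee_pos: [536.1, 139.6, 7.2]
orientation: [2.543, 1.844, 0.0]
ft_force: [-0.2, -0.4, -0.9]
width: 79.9
```

Call:
{"op": "carry_out", "data": {"targets": [[[0, 0, 0], [0, 0, 10], 80], [[0, 0, 0], [0, 0, 30], 80], [[0, 0, 0], [0, 0, 60], 80], [[0, 0, 0], [0, 0, 100], 87], [[0, 0, 0], [0, 0, 140], 87], [[0, 0, 0], [0, 0, 140], 87], [[0, 0, 0], [0, 0, 140], 87]]}}

```text
t: 9.08
ee_pos: [537.8, 140.0, 150.3]
orientation: [2.542, 1.843, 0.009]
ft_force: [-0.1, -1.4, -0.4]
width: 87.4
```

Run:
```python
from h import *
np.set_printoptions(precision=2,suppress=True)
o=monitor.get_obs();print(o['ee_pos'],o['width'],o['ft_force'])
m=vision.camera_model('wrist');save('wrist','w4')
print([(c2w(m,r['point']).round(1),round(r['confidence'],2)) for r in place_of('nest','wrist')])
print([(c2w(m,r['point']).round(1),round(r['confidence'],2)) for r in place_of('base_plate','wrist')])
for r in regions_of('base_plate','wrist')[:1]:
    cn=max(cv2.findContours(r['mask'].astype(np.uint8),0,cv2.CHAIN_APPROX_NONE)[0],key=cv2.contourArea)
    rc=cv2.minAreaRect(pix2plane(m,cn.reshape(-1,2),16)[:,:2].astype(np.float32));print(rc)
```

```text
[537.8  139.96 150.31] 87.35271613369096 [-0.08 -1.41 -0.38]
[]
[(array([534.2, 135.1,   4.9]), 0.65)]
((535.7301635742188, 139.16165161132812), (112.01725006103516, 50.624969482421875), 71.829345703125)
```

View pics/w4.png

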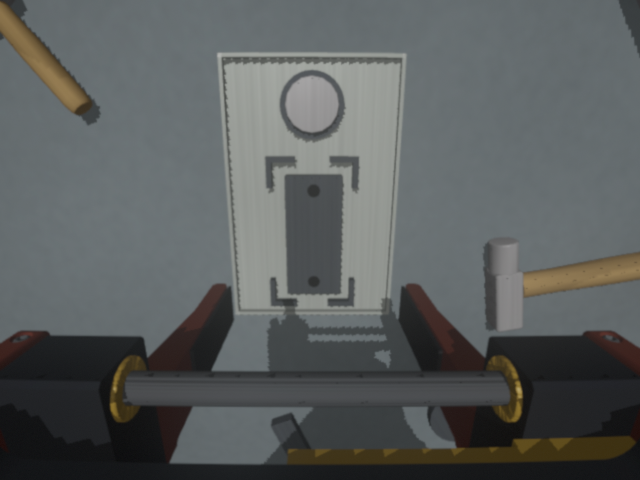

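The plate lies inside the four lugs with slack all round (286–343, 174–295), 0.5 mm from my nest estimate. Now to the post.

Call:
{"op": "carry_out", "data": {"targets": [[[0, 0, 5], [5, -40, 10], 87], [[0, 0, 10], [11, -80, 10], 87], [[0, 0, 12], [17, -120, 10], 87], [[0, 0, 12], [23, -160, 10], 87], [[0, 0, 12], [28, -200, 10], 87], [[0, 0, 12], [34, -240, 10], 87], [[0, 0, 12], [39, -280, 10], 87], [[0, 0, 12], [45, -320, 10], 87], [[0, 0, 12], [50, -360, 10], 87], [[0, 0, 12], [54, -390, 10], 87]]}}

```text
t: 10.12
ee_pos: [589.1, -253.3, 155.1]
orientation: [-2.336, -2.097, 0.002]
ft_force: [1.1, 0.2, -0.7]
width: 87.0
```

Call:
{"op": "carry_out", "data": {"targets": [[[0, 0, 0], [5, -39, 0], 87], [[0, 0, 0], [5, -39, 0], 87], [[0, 0, 0], [5, -39, 0], 87], [[0, 0, 0], [5, -39, 0], 87]]}}

```text
t: 10.45
ee_pos: [593.9, -288.8, 155.3]
orientation: [-2.335, -2.097, 0.002]
ft_force: [0.8, 1.0, 0.1]
width: 86.9
```

Run:
```python
from h import *
np.set_printoptions(precision=2,suppress=True)
o=monitor.get_obs();print(o['ee_pos'],o['width'],o['ft_force'])
m=vision.camera_model('wrist');save('wrist','w5')
print([(c2w(m,r['point']).round(1),round(r['confidence'],2)) for r in place_of('post','wrist')])
```

```text
[ 593.93 -288.8   155.33] 86.88756516894932 [0.84 0.98 0.11]
[(array([ 594.3, -289.7,    1.7]), 0.84), (array([ 693.9, -263. ,    0.9]), 0.82), (array([ 673.6, -348.8,    0.2]), 0.62), (array([ 565.5, -195. ,   -2.4]), 0.56)]
```

View pics/w5.png

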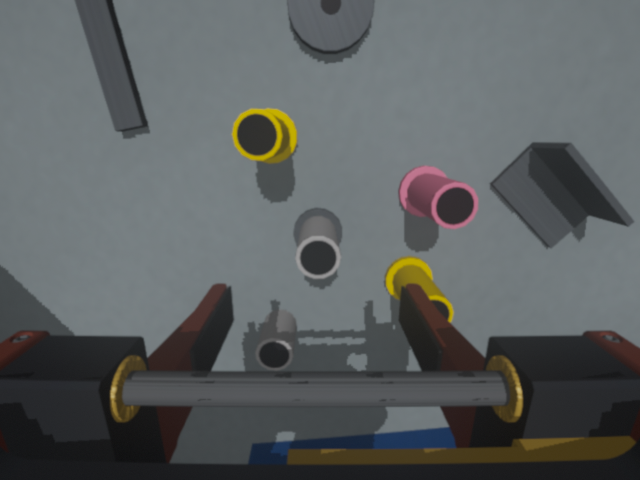

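The grey post's rim is at (318,258), centred between the fingers, and the neighbours are clear of the finger path. Descending.

Call:
{"op": "carry_out", "data": {"targets": [[[0, 0, 0], [0, 0, -20], 87], [[0, 0, 0], [0, 0, -50], 87], [[0, 0, 0], [0, 0, -80], 87], [[0, 0, 0], [0, 0, -105], 87], [[0, 0, 0], [0, 0, -122], 87], [[0, 0, 0], [0, 0, -132], 87], [[0, 0, 0], [0, 0, -132], 87], [[0, 0, 0], [0, 0, -132], 87]]}}

```text
t: 11.22
ee_pos: [595.2, -288.7, 25.3]
orientation: [-2.335, -2.101, 0.0]
ft_force: [0.4, -0.8, 0.8]
width: 87.1
```

Call:
{"op": "carry_out", "data": {"targets": [[[0, 0, 0], [0, 0, 0], 24], [[0, 0, 0], [0, 0, 0], 24], [[0, 0, 0], [0, 0, 0], 24], [[0, 0, 0], [0, 0, 0], 24], [[0, 0, 0], [0, 0, 0], 24], [[0, 0, 0], [0, 0, 0], 24], [[0, 0, 0], [0, 0, 0], 24], [[0, 0, 0], [0, 0, 0], 24], [[0, 0, 0], [0, 0, 0], 24], [[0, 0, 0], [0, 0, 0], 24]]}}

```text
t: 12.05
ee_pos: [595.0, -289.5, 25.2]
orientation: [-2.337, -2.1, 0.0]
ft_force: [-0.0, -0.2, -0.1]
width: 33.6
```

Call:
{"op": "carry_out", "data": {"targets": [[[0, 0, 0], [0, 0, 5], 24], [[0, 0, 0], [0, 0, 15], 24], [[0, 0, 0], [0, 0, 35], 24], [[0, 0, 0], [0, 0, 60], 24], [[0, 0, 0], [0, 0, 85], 24], [[0, 0, 0], [0, 0, 110], 24], [[0, 0, 0], [0, 0, 130], 24], [[0, 0, 0], [0, 0, 130], 24], [[0, 0, 0], [0, 0, 130], 24]]}}

```text
t: 12.8
ee_pos: [595.6, -289.7, 156.5]
orientation: [2.335, 2.098, 0.001]
ft_force: [-0.6, 0.1, -2.5]
width: 33.8
```

Run:
```python
from h import *
o=monitor.get_obs();print(o['ee_pos'],o['width'],o['ft_force'])
save('wrist','w6');im=save('side','s6');cv2.imwrite('pics/s6c.png',cv2.resize(im[60:220,240:440,::-1],None,fx=3.5,fy=3.5))
```

```text
[ 595.56828152 -289.73833141  156.53324716] 33.765749496320154 [-0.56098518  0.0896529  -2.54954884]
```

View pics/s6c.png

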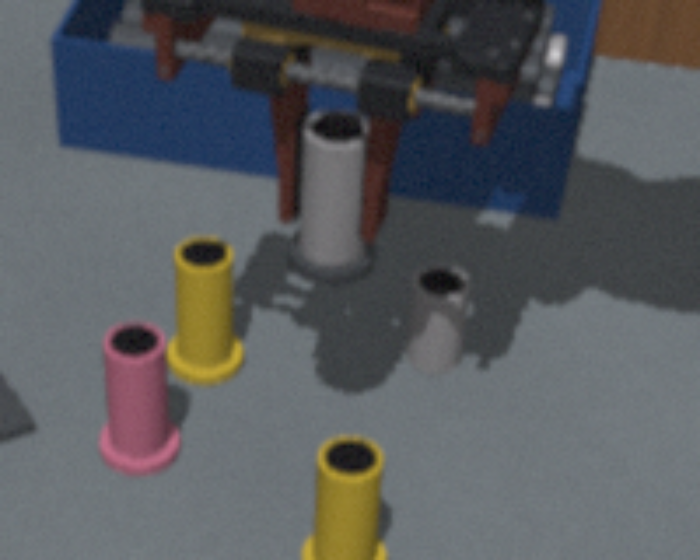

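View pics/w6.png

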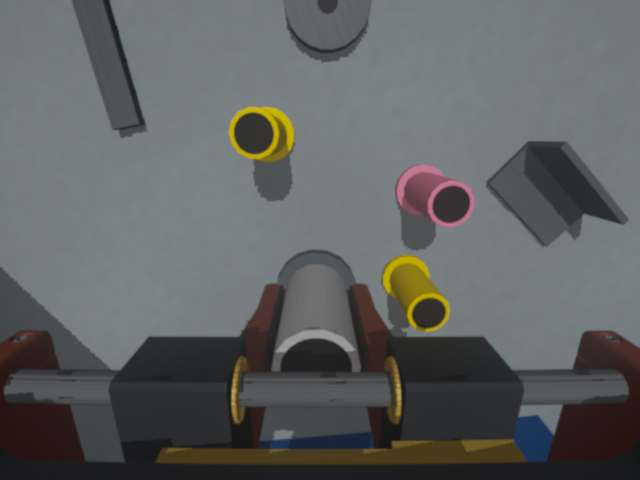

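The grey footed post is held upright with its foot clear (foot at (316,275) in the wrist view). Carrying it over.

Call:
{"op": "carry_out", "data": {"targets": [[[0, 0, 0], [-1, 10, 0], 24], [[0, 0, -1], [-4, 30, 0], 24], [[0, 0, -2], [-7, 55, 0], 24], [[0, 0, -3], [-11, 82, 0], 24], [[0, 0, -4], [-15, 110, 0], 24], [[0, 0, -5], [-19, 138, 0], 24], [[0, 0, -6], [-23, 166, 0], 24], [[0, 0, -7], [-27, 194, 0], 24], [[0, 0, -8], [-31, 222, 0], 24], [[0, 0, -9], [-35, 250, 0], 24]]}}

```text
t: 13.73
ee_pos: [558.4, -37.5, 153.7]
orientation: [-2.494, -1.908, 0.003]
ft_force: [0.0, -0.2, -2.9]
width: 34.1
```

Call:
{"op": "carry_out", "data": {"targets": [[[0, 0, -1], [-4, 28, 0], 24], [[0, 0, -2], [-8, 56, 0], 24], [[0, 0, -3], [-12, 84, 0], 24], [[0, 0, -3], [-16, 112, 0], 24], [[0, 0, -3], [-19, 136, 0], 24], [[0, 0, -3], [-22, 156, 0], 24], [[0, 0, -3], [-23, 170, 0], 24], [[0, 0, -3], [-24, 178, 0], 24], [[0, 0, -3], [-24, 178, 0], 24], [[0, 0, -3], [-24, 178, 0], 24]]}}

```text
t: 14.57
ee_pos: [535.3, 138.5, 154.4]
orientation: [-2.542, -1.845, 0.002]
ft_force: [0.3, 0.2, -2.8]
width: 33.4
```

Call:
{"op": "carry_out", "data": {"targets": [[[0, 0, 0], [0, 0, -20], 24], [[0, 0, 0], [0, 0, -45], 24], [[0, 0, 0], [0, 0, -65], 24], [[0, 0, 0], [0, 0, -80], 24], [[0, 0, 0], [0, 0, -86], 24], [[0, 0, 0], [0, 0, -86], 24], [[0, 0, 0], [0, 0, -86], 24], [[0, 0, 0], [0, 0, -86], 24]]}}

```text
t: 15.23
ee_pos: [536.8, 138.3, 70.1]
orientation: [2.544, 1.843, 0.002]
ft_force: [1.0, -0.8, -2.8]
width: 33.8
```

Run:
```python
from h import *
np.set_printoptions(precision=2,suppress=True)
o=monitor.get_obs();print(o['ee_pos'],o['width'],o['ft_force'])
save('wrist','w7')
for c in('side','top'):
    m=vision.camera_model(c);im=save(c,c+'7')
    for q in('post','base_plate'):print(c,q,[(c2w(m,r['point']).round(1),round(r['confidence'],2)) for r in place_of(q,c)])
    if c=='side': cv2.imwrite('pics/s7c.png',cv2.resize(im[280:480,200:400,::-1],None,fx=3,fy=3))
```

```text
[536.84 138.33  70.1 ] 33.82917535452996 [ 1.03 -0.8  -2.8 ]
side post [(array([541. , 138.9,  44.8]), 0.81)]
side base_plate [(array([531.7, 141.1,   3.8]), 0.75)]
top post [(array([ 574.8, -201.5,    1.8]), 0.96), (array([540.6, 139. ,  46.4]), 0.72), (array([ 697.8, -260.4,   -1.1]), 0.65), (array([ 680.7, -340.9,   -2.3]), 0.61)]
top base_plate [(array([540.2, 142.2,   7.1]), 0.68)]
```

View pics/s7c.png

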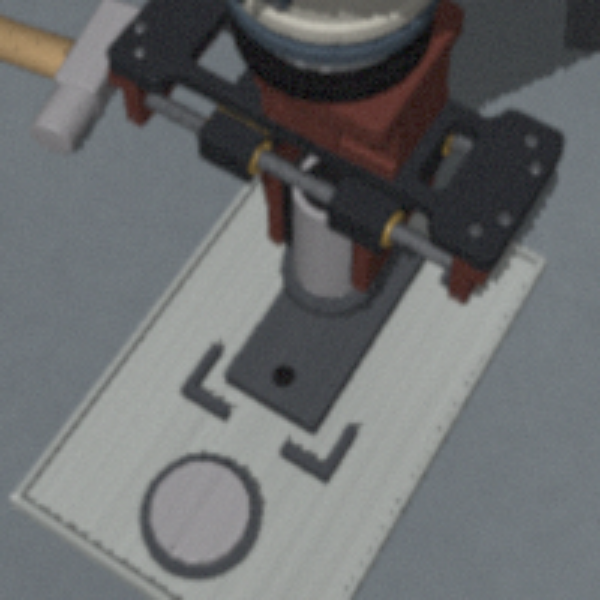

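View pics/w7.png

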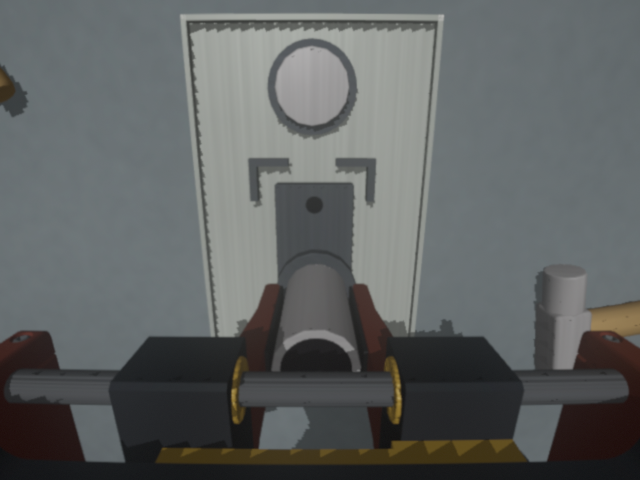

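The post is upright over the plate's middle, centred across it (plate 275–353, foot about 314 in the wrist view). Lowering.

Call:
{"op": "carry_out", "data": {"targets": [[[0, 0, 0], [0, 0, -6], 24], [[0, 0, 0], [0, 0, -13], 24], [[0, 0, 0], [0, 0, -19], 24], [[0, 0, 0], [0, 0, -23], 24], [[0, 0, 0], [0, 0, -25], 24], [[0, 0, 0], [0, 0, -26], 24], [[0, 0, 0], [0, 0, -27], 24], [[0, 0, 0], [0, 0, -27], 24], [[0, 0, 0], [0, 0, -27], 24]]}}

```text
t: 16.33
ee_pos: [536.2, 138.6, 42.3]
orientation: [2.543, 1.844, 0.0]
ft_force: [0.3, 0.5, -2.9]
width: 33.9
```

Call:
{"op": "carry_out", "data": {"targets": [[[0, 0, 0], [0, 0, -0.5], 24], [[0, 0, 0], [0, 0, -1], 24], [[0, 0, 0], [0, 0, -1], 24], [[0, 0, 0], [0, 0, -1], 24]]}}

```text
t: 16.67
ee_pos: [536.1, 138.6, 41.3]
orientation: [2.543, 1.844, 0.0]
ft_force: [0.2, 0.2, -1.4]
width: 34.1
```

Call:
{"op": "carry_out", "data": {"targets": [[[0, 0, 0], [0, 0, -0.5], 24], [[0, 0, 0], [0, 0, -0.5], 24], [[0, 0, 0], [0, 0, -0.5], 24]]}}

```text
t: 16.92
ee_pos: [536.1, 138.6, 41.1]
orientation: [2.544, 1.844, 0.0]
ft_force: [-2.3, -0.6, 4.4]
width: 33.8
```

Contact at +4 N. Releasing and rising clear.

Call:
{"op": "carry_out", "data": {"targets": [[[0, 0, 0], [0, 0, 0], 80], [[0, 0, 0], [0, 0, 0], 80], [[0, 0, 0], [0, 0, 0], 80], [[0, 0, 0], [0, 0, 0], 80], [[0, 0, 0], [0, 0, 0], 80], [[0, 0, 0], [0, 0, 0], 80], [[0, 0, 0], [0, 0, 0], 80], [[0, 0, 0], [0, 0, 0], 80]]}}

```text
t: 17.58
ee_pos: [536.0, 138.5, 40.6]
orientation: [-2.544, -1.844, 0.0]
ft_force: [-0.4, 0.4, 1.2]
width: 79.9
```

Call:
{"op": "carry_out", "data": {"targets": [[[0, 0, 0], [0, 0, 10], 80], [[0, 0, 0], [0, 0, 30], 80], [[0, 0, 0], [0, 0, 60], 80], [[0, 0, 0], [0, 0, 95], 80], [[0, 0, 0], [0, 0, 125], 80], [[0, 0, 0], [-30, -30, 135], 80], [[0, 0, 0], [-60, -70, 135], 80], [[0, 0, 0], [-80, -110, 135], 80], [[0, 0, 0], [-80, -110, 135], 80], [[0, 0, 0], [-80, -110, 135], 80]]}}

```text
t: 18.42
ee_pos: [454.3, 26.6, 176.4]
orientation: [2.546, 1.84, -0.001]
ft_force: [0.1, -0.2, -0.0]
width: 80.2
```

Run:
```python
from h import *
np.set_printoptions(precision=2,suppress=True)
o=monitor.get_obs();print(o['t'],o['ee_pos'],o['width'],o['ft_force'])
for c in('side','top','wrist'):
    m=vision.camera_model(c);im=save(c,c+'8')
    for q in('post','base_plate'):print(c,q,[(c2w(m,r['point']).round(1),round(r['confidence'],2)) for r in place_of(q,c)])
    if c=='side': a=cv2.resize(im[310:480,200:390,::-1],(400,358),interpolation=cv2.INTER_CUBIC)
    if c=='top': b=cv2.resize(im[195:335,85:255,::-1],(400,358),interpolation=cv2.INTER_CUBIC)
cv2.imwrite('pics/f8.png',np.hstack([a,b]))
```

```text
18.4167 [454.28  26.59 176.39] 80.16099187555311 [ 0.07 -0.23 -0.01]
side post [(array([ 674.1, -346.5,    1.1]), 0.87), (array([ 563.2, -198.3,   -0. ]), 0.81), (array([ 693.6, -259.9,   -0.6]), 0.69), (array([536.1, 137.6,  15.9]), 0.64)]
side base_plate [(array([534.5, 140. ,   5.2]), 0.63)]
top post [(array([ 693.4, -261.8,   -2.4]), 0.86), (array([ 680.9, -342.4,   -3.5]), 0.82), (array([538.8, 139.9,  19.2]), 0.78), (array([ 571.9, -199.8,   -1.7]), 0.77)]
top base_plate [(array([538.8, 139.6,   4.1]), 0.8)]
wrist post [(array([533.9, 135.6,  19. ]), 0.58)]
wrist base_plate []
```

View pics/f8.png

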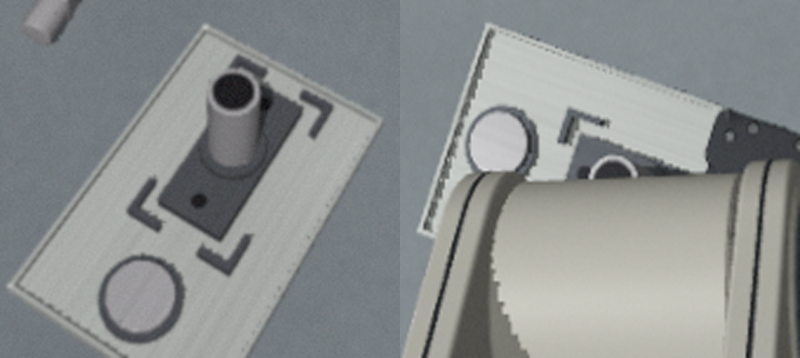

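The side view shows the post upright on the middle of the plate, foot at about (235,155) in the crop. The plate is flat and square within the lugs, so I hand in.

```bash
python3 -c "
from workcell import order
print(order.close_job())"
```

```text
the job is handed in; nothing more can be done
None
```

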